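# Gauge an incoming eyepiece and lock the caliper

### The job

Gauge the brass eyepiece that stands between the jaws of the bench caliper: with the clamp still free, slide the jaw carriage shut by its red clamp knob until the eyepiece bears on the sprung anvil with about 10 N (the anvil pushed in about 8 mm). Hold it there and turn the knob clockwise, past where it bites to its stop, to lock the carriage, then let go, leaving the eyepiece upright and held at that pressure. Leave the other fittings on the bench alone, and never drive the anvil to the end of its travel.

Things in the scene. Friction and masses are not known exactly. Their poses are not given: they have to be found in the camera images.
- gauge: Bench caliper, fixed to the table: a steel beam 420 x 36 x 35 mm along the body's y axis, with a blue anvil housing near +y. Origin at the centre of the beam's underside on the table. The jaws reach out to +x; the carriage slides shut towards +y.
- light_bar (a point): Centre of the underside of an aluminium light bar, 197 mm above the table, 46 mm wide (x of the gauge from -26 to +20 mm), 430 mm long along y, 25 mm thick, on two 16 mm posts at y = +-200 mm. It blocks the gripper's body from coming straight down on the knob; the way along the knob's leaning axis is free. Frame parallel to the gauge's.
- carriage (a joint): How far the blue carriage has slid towards shut (+y of the gauge), m, 0 to 0.17. At 0 its middle, and the knob, is at y = -130 mm of the gauge. Free, it slides with about 1 N of friction, so the sprung anvil pushes it open again if it is let go unlocked; locked, it holds more than 25 N.
- jaw_face (a point): Middle of the sliding jaw's flat steel face, 46 mm above the table; frame parallel to the gauge's: the face looks to +y. The jaw is 30 mm high, 16 mm thick, and reaches from the carriage to x = 140 mm of the gauge. The knob stands 12 mm behind the face in y.
- clamp_grip (a point): Grip point of the red clamp knob on the carriage: the middle of a bar 60 mm long, 14 mm thick and 34 mm deep along its axis, 101 mm above the table. z is the knob's axis, leaning 35 degrees from vertical towards the gauge's -x (the robot's right); x is the long way of the bar, so grasp across y (14 mm) with the tool pointing along -z. Its underside clears the carriage by 28 mm.
- clamp (a joint): Turn of the clamp knob, rad: 0 to 1.3 (stop), growing clockwise seen from above. At 0 the bar lies square to the beam. The clamp is free below 0.75, bites from there and is fully locked from 1.1 to 1.3. Torque 0.2 to 0.35 N m. It stays where it is left.
- anvil_face (a point): Middle of the sprung anvil's flat steel face (50 mm wide, 30 mm high, 46 mm above the table), which looks to the gauge's -y, facing the sliding jaw at x = 80 mm of the gauge, at y = 75 mm when not pressed. Frame parallel to the gauge's.
- anvil (a joint): How far the anvil is pushed in towards +y, m, 0 to 0.016 (stop). Spring of 1250 N/m without preload: 10 N at 0.008. A red collar on its stem, behind the blue housing, moves with it.
- eyepiece_a: Brass eyepiece standing on the table, 90 mm tall: a plain round body of 60 to 70 mm diameter (not yet gauged; the two differ), 66 mm high, below a 50 mm neck. 0.17 to 0.35 kg, drags on the table with 1 to 2.5 N. Origin: centre of its foot, z up. Either this one or eyepiece_b stands loose between the jaws; leave the other, off to the left, alone.
- eyepiece_b: The other brass eyepiece, same description as eyepiece_a with a different diameter of 60 to 70 mm. Whichever is within 110 mm of the anvil face is the one to gauge.
- end_wheel: Chrome end wheel lying flat, 96 mm diameter, 20 mm thick with a 36 mm hub 34 mm high. Origin at the centre of its underside. Bystander.
- spacer: Smoked acrylic spacer ring, 72 mm outside, 48 mm inside, 12 mm high, under the violet sphere. Origin at the centre of its underside. Bystander.
- violet_center (a point): Centre of the violet glass sphere, 70 mm diameter, which rests in the spacer ring. Bystander.
Things that resemble listed ones, but are neither listed nor needed, are in the scene too. What is shaped like the eyepiece_b but turquoise is not meant.

How it is judged:
By the outcome, as a careful person would: the job done as asked, in the order asked, and still so for the second after the job is handed in, with the robot touching nothing.
It also fails if it takes over 45 s, if anything falls off the work surface, if the arm or the gripper's body presses on something with over 40 N, if the wrist force passes 120 N, or if a joint passes its speed limit or range.

### The arm

A 6-joint arm with a two-finger parallel gripper is mounted at the origin on the work surface. World frame = base frame: x ahead of the robot, y to its left, z up, the work surface at z = 0. Lengths are in mm, angles in degrees, forces in N, time in s.
With the tool pointing down it reaches from about 325 to 925 mm from the base axis. Payload 3.1 kg.
Tool frame: the origin (TCP) lies between the finger pads, 19 mm behind the fingertips; this is the grasp point; z points along the fingers, y is the line along which they close (so a half turn about z gives the same grasp; the last joint's range is limited). The gripper opens to 85 mm and grips with 20 to 120 N. Pads are 22 mm wide; open, the fingers measure 114 mm over their backs; the gripper's body (76 mm by 85 mm) begins 54 mm behind the grasp point. The pads swing forward as they close: fully open they stand 13 mm farther back than shut.
Start: joints at [-81.601, 12.427, 92.441, -0, 75.132, -6.429], TCP at [159.971, -604.193, 250] pointing down, gripper open.
Joint ranges: [-157.48, 157.48], [-44.54, 120.13], [17.64, 146.25], [-64.5, 244.5], [7.68, 150.69], [-147.95, 147.95]. Speed limits (degrees/s): [159.86, 159.86, 180, 180, 180, 180].

### API

Orientations are given as [roll, pitch, yaw] about the fixed x, y, z axes, in that order (R = Rz(yaw) Ry(pitch) Rx(roll)).
In Python, from station import * gives the robot as it stands. Calls block until the motion is done:
- goto(position, orientation): joint-space move of the TCP to a pose.
- move_l(position, attitude=None, speed=150): straight line of the TCP; attitude=None keeps the orientation; speed is the mean speed in mm/s.
- move_j(angles): joint-space move.
- grip(opening, squeeze=None): finger opening in mm; squeeze is the grip in N (None keeps the last); returns when the fingers have stopped.
- wait(seconds).
- solve_ik(position, orientation): joint angles nearest the present ones, or None.
- get_obs(): the state.
- get_image(name): name is "scene" or "side" or "wrist"; returns the picture (480x640x3 uint8, red, green, blue); there is no depth.
- get_calibration(name): a dict with "fx", "fy", "cx", "cy" (pixels), "D" ([k1, k2, p1, p2, k3] as OpenCV has them; the pictures are not rectified), "R" (3x3) and "t" (3): a world point X has camera coordinates R X + t; the wrist camera has in their place "mount" (4x4, takes a point from camera to tool coordinates, whose origin is the TCP and whose axes are the flange's). Camera axes: x right, y down, z forward; pixel columns grow to the right and rows downward; lengths in mm; the calibration is good to about 2 mm. A picture is of the moment at which its call begins: read the wrist's pose just before it. get_calibration takes no time and is no camera call.
A pose or a line that the arm cannot do raises Unreachable and nothing moves.
- sign_off(): hands the job in; it is judged then, once.
Trained networks look in the newest picture that a camera, given by its name, has taken for a name from the list of things; names that differ only in an ending like _2 or _b are one class to them, and where a whole thing is asked for, a point or a joint stands for the part that bears it (a point fixed in the world has none). Each returns a list of dicts, best first, with "score" (0 to 1); they miss things now and then, are a little off and sometimes report something else, mostly with a low value. They report only what shows in the picture. A call takes as long as a camera call. They do not tell look-alikes from the thing itself.
- spot_in(name, camera): "extent" ([centre column, centre row, width, height] in pixels, round what is visible of it).
- regions_of(name, camera): "region" (480x640 bool, what is visible of it) and "extent" ([centre column, centre row, width, height] in pixels, round what is visible of it).
The state is a dict: "t": time; "joint_pos": joint angles; "qvel": joint speeds; "effort": joint torques, N m; "tcp_pos": TCP position; "ee_rot": TCP orientation; "wrist_force": force on the tool from outside, world axes, zero at the start; "moment": the same for the moment, N m; "grip_width": finger opening in mm; "grip_force": force on a finger pad.
Only numpy, scipy, OpenCV 4.12 (cv2) and the standard library are available. Lean on these libraries where they do the work, as an engineer would, in place of code of your own. Each camera call takes 0.05 s, during which the arm holds its last target. There are 200 camera calls.

## Working session

There is one attempt and no reset: what is moved stays moved. The work goes in short steps, each a Python script; the robot and the scene stay as the last script left them, time stands still between calls to the robot, and variables do not carry over. Pictures are saved under pics/ and viewed, at most 10 in all, crops included, and the job is handed in when it is done.

```bash
mkdir -p pics; ls; python3 - <<'E'
from station import *
import cv2,numpy as np
ims=[]
for c in ["scene","side"]:
    im=get_image(c); cv2.imwrite(f"pics/{c}0.png",im[:,:,::-1])
    k=get_calibration(c); print(c,[round(k[a],1) for a in("fx","fy","cx","cy")],k["D"],np.round(k["R"],3).tolist(),np.round(k["t"],1).tolist())
    for n in ["gauge","carriage","clamp","anvil","eyepiece_a","light_bar","jaw_face"]:
        try: print(c,n,[(round(d["score"],2),np.round(d["extent"]).tolist()) for d in spot_in(n,c)][:4])
        except Exception as e: print(n,e)
print(get_obs()["t"])
E
```

```text
pics
scene [541.9, 541.9, 326.7, 240.7] [0.03082866 0.         0.         0.         0.        ] [[-0.642, 0.767, 0.003], [0.532, 0.449, -0.718], [-0.552, -0.46, -0.696]] [339.8, -202.1, 1640.2]
scene gauge [(0.7, [314.0, 248.0, 190.0, 140.0])]
scene carriage [(0.89, [291.0, 277.0, 39.0, 79.0])]
scene clamp [(0.7, [343.0, 282.0, 31.0, 43.0]), (0.68, [281.0, 247.0, 14.0, 25.0])]
scene anvil [(0.65, [381.0, 272.0, 49.0, 31.0])]
scene eyepiece_a [(0.86, [365.0, 325.0, 33.0, 49.0]), (0.85, [343.0, 282.0, 30.0, 43.0]), (0.77, [499.0, 374.0, 40.0, 48.0])]
scene light_bar [(0.95, [311.0, 247.0, 186.0, 138.0])]
scene jaw_face [(0.68, [294.0, 276.0, 43.0, 83.0]), (0.48, [282.0, 248.0, 13.0, 27.0]), (0.28, [313.0, 247.0, 192.0, 135.0])]
side [550.9, 550.9, 317.2, 237.2] [-0.07534765  0.          0.          0.          0.        ] [[-0.939, -0.342, -0.025], [-0.161, 0.503, -0.849], [0.303, -0.794, -0.527]] [520.5, 203.9, 1199.8]
side gauge [(0.93, [328.0, 251.0, 145.0, 154.0])]
side carriage [(0.76, [289.0, 249.0, 69.0, 60.0])]
side clamp [(0.86, [313.0, 232.0, 25.0, 26.0])]
side anvil [(0.69, [312.0, 232.0, 23.0, 28.0]), (0.63, [336.0, 303.0, 46.0, 34.0])]
side eyepiece_a [(0.91, [262.0, 312.0, 35.0, 45.0]), (0.87, [230.0, 411.0, 37.0, 59.0]), (0.71, [307.0, 287.0, 31.0, 49.0])]
side light_bar [(0.86, [330.0, 249.0, 142.0, 159.0])]
side jaw_face [(0.89, [290.0, 250.0, 65.0, 59.0]), (0.68, [329.0, 251.0, 144.0, 152.0])]
0.8
```

View pics/scene0.png

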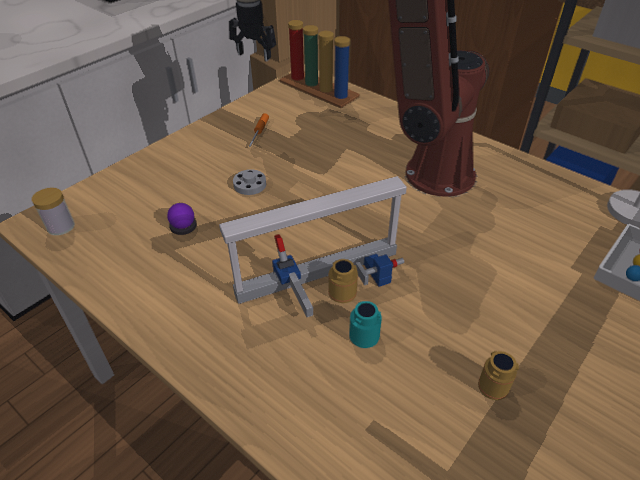

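View pics/side0.png

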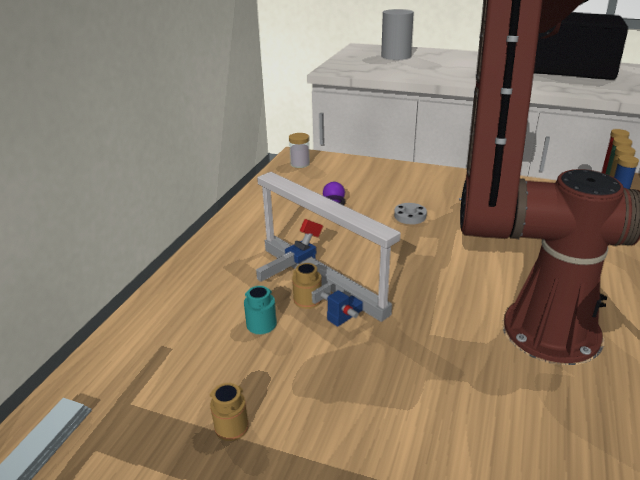

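The scene view shows three eyepiece shapes:
- Brass, between the jaws at scene (343,282), side (307,287). This is the one to gauge.
- Turquoise look-alike at scene (365,325).
- Brass, off to the left, at scene (499,374).

The red knob is at scene (281,247), side (312,232). Next I'll fit the gauge pose from the light bar silhouettes and locate the knob and eyepiece.

```bash
cat > h.py <<'E'
from station import *
import cv2,numpy as np
from scipy.optimize import minimize,least_squares
def proj(P,k):
    P=np.asarray(P,float).reshape(-1,3)
    rv=cv2.Rodrigues(np.array(k["R"],float))[0]
    K=np.array([[k["fx"],0,k["cx"]],[0,k["fy"],k["cy"]],[0,0,1]],float)
    return cv2.projectPoints(P,rv,np.array(k["t"],float),K,np.array(k["D"],float))[0].reshape(-1,2)
def box(x0,x1,y0,y1,z0,z1): return np.array([[x,y,z] for x in(x0,x1) for y in(y0,y1) for z in(z0,z1)],float)
def g2w(P,g):
    c,s=np.cos(g[2]),np.sin(g[2]); P=np.asarray(P,float).reshape(-1,3)
    return P@np.array([[c,s,0],[-s,c,0],[0,0,1]])+[g[0],g[1],0]
def sil(parts,g,k,S=2):
    m=np.zeros((480*S,640*S),np.uint8)
    for p in parts: cv2.fillConvexPoly(m,cv2.convexHull((proj(g2w(p,g),k)*S*16).astype(np.int32)),1,shift=4)
    return m
def ray(uv,k,z):
    K=np.array([[k["fx"],0,k["cx"]],[0,k["fy"],k["cy"]],[0,0,1]],float)
    n=cv2.undistortPoints(np.array([[uv]],float),K,np.array(k["D"],float)).ravel()
    R=np.array(k["R"]);t=np.array(k["t"]);C=-R.T@t;d=R.T@[n[0],n[1],1]
    return C+d*(z-C[2])/d[2]
def tri(uvs,ks):
    f=lambda X:np.concatenate([proj(X,k)[0]-u for u,k in zip(uvs,ks)])
    r=least_squares(f,[500,0,80]);return r.x,np.abs(r.fun).max()
E
python3 - <<'E'
from h import *
C=["scene","side"];ks=[get_calibration(c) for c in C];ims=[get_image(c) for c in C]
M={}
for c in C:
    for n in["light_bar","clamp","eyepiece_a","carriage","anvil"]:
        r=regions_of(n,c);M[c,n]=r
        print(c,n,[(round(d["score"],2),np.round(d["extent"],1).tolist(),int(d["region"].sum())) for d in r][:4])
parts=[box(-26,20,-215,215,197,222),box(-11,5,-208,-192,0,200),box(-11,5,192,208,0,200)]
tg=[cv2.resize(M[c,"light_bar"][0]["region"].astype(np.uint8),None,fx=2,fy=2,interpolation=0) for c in C]
def cost(p,idx=(0,1)):
    e=0
    for i in idx:
        m=sil(parts,p*[1,1,.01],ks[i]);e+=1-(m&tg[i]).sum()/(m|tg[i]).sum()
    return e
l=ray((224,230),ks[0],222);r=ray((404,187),ks[0],222);d=r-l;yaw=np.arctan2(-d[0],d[1]);print("ends",l,r,np.linalg.norm(d))
p0=np.array([*(l+r)[:2]/2,yaw*100])
for idx in[(0,1),(0,),(1,)]:
    s=minimize(cost,p0,args=(idx,),method="Nelder-Mead",options=dict(initial_simplex=p0+np.array([[0,0,0],[15,0,0],[0,15,0],[0,0,8]])))
    print(idx,s.x,np.degrees(s.x[2]/100),s.fun)
    if idx==(0,1): g=s.x*[1,1,.01]
np.save("g.npy",g)
c,s=np.cos(g[2]),np.sin(g[2])
def w2g(X): d=X[:2]-g[:2];return np.round([c*d[0]+s*d[1],-s*d[0]+c*d[1],X[2]],1)
def cen(r): ys,xs=np.nonzero(r["region"]);return np.array([xs.mean(),ys.mean()])
def near(c,n,uv): return min(M[c,n],key=lambda r:np.hypot(*(np.array(r["extent"][:2])-uv)))
for n,a,b in[("clamp",(281,247),(312,232)),("eyepiece_a",(343,282),(307,287))]:
    try:
        X,e=tri([cen(near("scene",n,a)),cen(near("side",n,b))],ks);print(n,X,e,"gauge",w2g(X))
    except Exception as ex: print(n,ex)
out=[]
for i,(x,y) in enumerate([(215,170),(240,160)]):
    im=ims[i][:,:,::-1].copy();
    for p in parts+[box(-18,18,-210,210,0,35)]:
        for q in proj(g2w(p,g),ks[i]): cv2.circle(im,tuple(np.round(q).astype(int)),1,(0,255,0),-1)
    out.append(cv2.resize(im[y:y+150,x:x+200],None,fx=4,fy=4,interpolation=2))
    cv2.imwrite(f"pics/crop{i}.png",out[-1])
E
```

```text
scene light_bar [(0.92, [309.6, 246.5, 185.3, 136.6], 9367)]
scene clamp [(0.5, [281.0, 246.0, 12.3, 26.7], 194)]
scene eyepiece_a [(0.97, [499.0, 375.8, 39.0, 49.3], 1380), (0.67, [343.8, 282.8, 29.3, 48.6], 1176), (0.63, [364.8, 323.6, 27.1, 46.8], 1272), (0.39, [291.4, 276.8, 40.5, 80.4], 1088)]
scene carriage [(0.87, [291.5, 276.8, 38.3, 76.7], 1115)]
scene anvil [(0.85, [380.7, 270.9, 52.2, 29.2], 296)]
side light_bar [(0.72, [308.8, 286.1, 28.3, 45.1], 997), (0.62, [328.8, 248.8, 145.3, 155.8], 8260)]
side clamp [(0.75, [312.2, 232.8, 24.8, 25.7], 335)]
side eyepiece_a [(0.7, [262.0, 309.4, 31.4, 48.4], 1234), (0.69, [308.0, 286.9, 30.3, 47.8], 1014), (0.58, [227.9, 410.6, 38.5, 59.4], 1854)]
side carriage [(0.67, [290.1, 250.3, 71.5, 59.0], 1223)]
side anvil [(0.78, [336.2, 301.6, 48.6, 33.5], 348)]
ends [ 731.33511791 -111.33262146  222.        ] [368.87076704  95.13207119 222.        ] 417.142751293108
(0, 1) [543.57963811 -14.80511482 109.46299385] 62.7176756055082 1.5035870560700113
(0,) [543.57963811 -14.80511482 109.46299385] 62.7176756055082 0.5035870560700112
(1,) [550.10294247  -8.10027513 105.3019348 ] 60.33356438521912 1.0
clamp [601.77833913 -83.92839369  94.41997771] 0.9366760582689153 gauge [-34.8 -83.4  94.4]
eyepiece_a [556.62194151  71.26696977  45.09951717] 0.36936032075794856 gauge [82.5 27.9 45.1]
```

View pics/crop0.png

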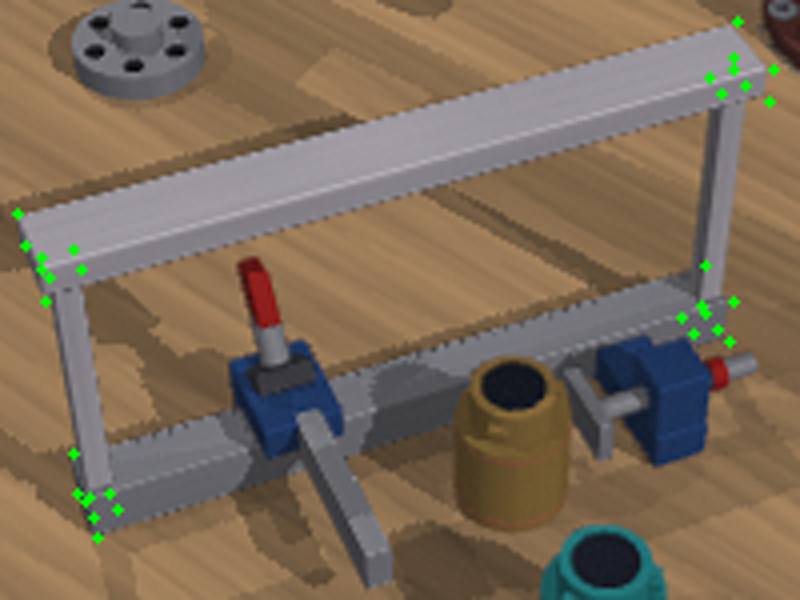

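View pics/crop1.png

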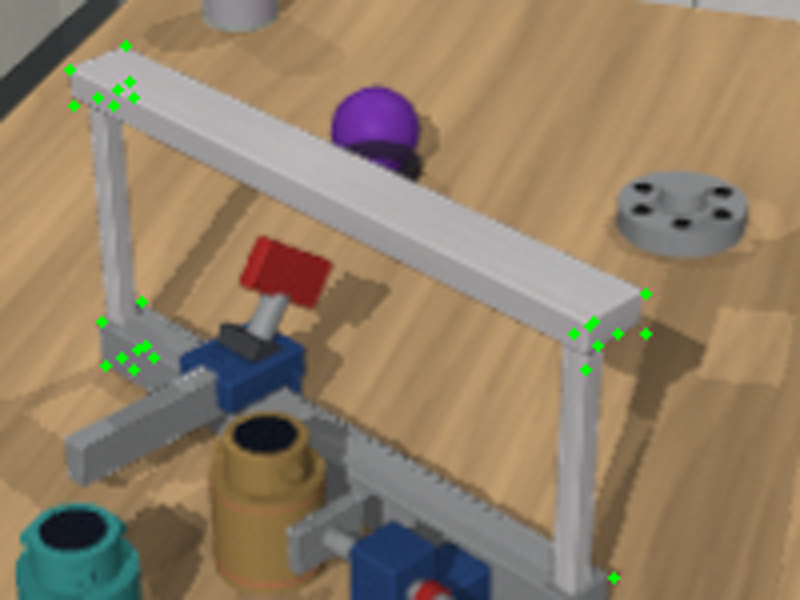

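Both crops confirm the layout: the brass eyepiece is between the jaws, with the turquoise one just in front of it. The network's side mask for the light bar was the wrong region, so I'll refit the gauge from bar corners I picked by hand.

```bash
python3 - <<'E'
from h import *
C=["scene","side"];ks=[get_calibration(c) for c in C]
A=[((-26,-215,222),(22,220)),((20,-215,222),(48,267)),((20,-215,197),(48,291)),((-26,215,222),(735,30)),((20,215,222),(763,70)),((20,215,197),(765,93)),((18,-210,0),(98,532)),((18,-210,35),(82,490))]
B=[((20,-215,222),(72,73)),((-26,-215,222),(127,50)),((-26,215,222),(642,293)),((20,215,222),(578,330)),((20,215,197),(578,352)),((20,-215,197),(74,98)),((18,-210,0),(105,367))]
data=[(np.array([a for a,_ in D],float),np.array([b for _,b in D])/4+o) for D,o in((A,(215,170)),(B,(240,160)))]
def res(p,idx): return np.concatenate([(proj(g2w(data[i][0],p*[1,1,.01]),ks[i])-data[i][1]).ravel() for i in idx])
for idx in[(0,),(1,),(0,1)]:
    r=least_squares(res,[550,-8,105],args=(idx,));print(idx,np.round(r.x,1),np.degrees(r.x[2]/100),"rms",np.sqrt((r.fun**2).mean()),np.round(r.fun,1).tolist() if len(idx)==2 else "")
g=r.x*[1,1,.01];np.save("g.npy",g)
c,s=np.cos(g[2]),np.sin(g[2])
def w2g(X): d=X[:2]-g[:2];return np.round([c*d[0]+s*d[1],-s*d[0]+c*d[1],X[2]],1)
for n,a,b in[("knob",(260,293),(287,272)),("jawtip top near y+",(383,548),(85,448)),("jaw tip bottom",(387,580),(88,478)),("eyep top",(514,384),(266,434)),("anvil top outer",(607,420),(292,533))]:
    X,e=tri([np.array(a)/4+(215,170),np.array(b)/4+(240,160)],ks);print(n,np.round(X,1),round(e,2),w2g(X))
K=np.array([[c,-s,0],[s,c,0],[0,0,1]])
# grasp orientation options
from scipy.spatial.transform import Rotation as Ro
z=K@[np.sin(np.radians(35)),0,-np.cos(np.radians(35))]
for sg in(1,-1):
    y=K@[0,sg,0];R=np.c_[np.cross(y,z),y,z]
    for a in(0,74.5):
        Rr=R@Ro.from_euler("z",a,degrees=True).as_matrix()
        e=Ro.from_matrix(Rr).as_euler("xyz",degrees=True)
        for ykn in(-83,0):
            P=g2w([-33,ykn,101],g)[0]
            for b in(0,-120): print(sg,a,ykn,b,np.round(e,1),np.round(q,0) if (q:=solve_ik((P+z*b).tolist(),e.tolist())) is not None else None)
E
```

```text
(0,) [542.4 -15.2 109.7] 62.866418301919744 rms 1.5637975518045295 
(1,) [545.  -15.5 108.6] 62.20325672365873 rms 1.3651182389192855 
(0, 1) [543.8 -14.6 109. ] 62.47382807847771 rms 1.5361675243004675 [-1.6, -2.5, -2.5, -0.4, -1.0, 2.2, 0.0, -1.9, 2.5, -0.6, 0.9, 2.2, -1.1, 0.5, 1.3, 1.4, -0.7, -1.6, -0.1, -1.4, 0.6, -0.1, 1.8, -1.0, 1.3, 3.9, -0.4, 1.0, -0.6, -0.9]
knob [598.5 -86.4 101.6] 0.59 [-38.4 -81.7 101.6]
jawtip top near y+ [669.8  71.3  56.5] 0.42 [134.4 -72.   56.5]
jaw tip bottom [670.3  73.4  33.5] 1.25 [136.5 -71.5  33.5]
eyep top [552.8  69.5  91.6] 0.21 [78.7 30.9 91.6]
anvil top outer [520.2 113.9  62.5] 0.57 [103.1  80.4  62.5]
1 0 -83 0 [ 180.    35.  -117.5] None
1 0 -83 -120 [ 180.    35.  -117.5] None
1 0 0 0 [ 180.    35.  -117.5] None
1 0 0 -120 [ 180.    35.  -117.5] None
1 74.5 -83 0 [146.    8.8 165.3] [ -30.   21.  106.   40.   62. -131.]
1 74.5 -83 -120 [146.    8.8 165.3] [ -37.   12.  104.   36.   74. -129.]
1 74.5 0 0 [146.    8.8 165.3] [ -31.   12.  118.   41.   60. -133.]
1 74.5 0 -120 [146.    8.8 165.3] [ -39.    3.  115.   36.   74. -131.]
-1 0 -83 0 [180.  -35.   62.5] [-30.  21. 106.  40.  62. -25.]
-1 0 -83 -120 [180.  -35.   62.5] [-37.  12. 104.  36.  74. -23.]
-1 0 0 0 [180.  -35.   62.5] [-31.  12. 118.  41.  60. -28.]
-1 0 0 -120 [180.  -35.   62.5] [-39.   3. 115.  36.  74. -25.]
-1 74.5 -83 0 [-146.    -8.8  -14.7] [-30.  21. 106.  40.  62.  49.]
-1 74.5 -83 -120 [-146.    -8.8  -14.7] [-37.  12. 104.  36.  74.  51.]
-1 74.5 0 0 [-146.    -8.8  -14.7] [-31.  12. 118.  41.  60.  47.]
-1 74.5 0 -120 [-146.    -8.8  -14.7] [-39.   3. 115.  36.  74.  49.]
```

```bash
cat >> h.py <<'E'
from scipy.spatial.transform import Rotation as Ro
g=np.load("g.npy");_c,_s=np.cos(g[2]),np.sin(g[2])
K=np.array([[_c,-_s,0],[_s,_c,0],[0,0,1]])
AX=K@[-np.sin(np.radians(35)),0,np.cos(np.radians(35))];GY=K@[0,1,0.]
def ori(a=0):
    y=-GY;z=-AX
    return Ro.from_matrix(np.c_[np.cross(y,z),y,z]@Ro.from_euler("z",a,degrees=True).as_matrix()).as_euler("xyz",degrees=True).tolist()
def w2g(X): return K.T@(np.asarray(X,float)-[g[0],g[1],0])
def wcal():
    o=get_obs();k=get_calibration("wrist");m=np.array(k["mount"])
    T=np.eye(4);T[:3,:3]=Ro.from_euler("xyz",o["ee_rot"],degrees=True).as_matrix();T[:3,3]=o["tcp_pos"]
    W=np.linalg.inv(T@m);k=dict(k);k["R"]=W[:3,:3];k["t"]=W[:3,3];return k
E
python3 - <<'E'
from h import *
P=np.array([598.5,-86.4,101.6])
goto((P+AX*200).tolist(),ori());grip(60,20)
move_l((P+AX*120).tolist(),speed=200)
k=wcal();im=get_image("wrist")
r=regions_of("clamp","wrist")
for d in r[:3]: print(d["score"],np.round(d["extent"],1),d["region"].sum())
o=get_obs();print(o["t"],np.round(o["tcp_pos"],1),np.round(o["ee_rot"],1),o["wrist_force"])
im=im[:,:,::-1].copy()
b=[P+x*(K@[np.cos(np.radians(35)),0,np.sin(np.radians(35))])+y*GY+17*AX for x in(-30,30) for y in(-7,7)]
for q in proj(b,k): cv2.circle(im,tuple(np.round(q).astype(int)),2,(0,255,0),-1)
print(np.round(proj(b,k)).tolist())
# mask based quad
m=r[0]["region"].astype(np.uint8);cn=max(cv2.findContours(m,0,2)[0],key=cv2.contourArea);print(cv2.minAreaRect(cn))
cv2.imwrite("pics/w1.png",im)
E
```

```text
0.96 [317.4 245.7  25.1  90.7] 1854
4.4667 [ 567.6 -148.6  201.6] [179.8 -35.   62.6] [ 0.3066587  -0.87905967  0.31597844]
[[322.0, 284.0], [302.0, 284.0], [323.0, 201.0], [302.0, 201.0]]
((314.9200134277344, 244.0599822998047), (24.18305206298828, 88.95404052734375), 8.130102157592773)
```

View pics/w1.png

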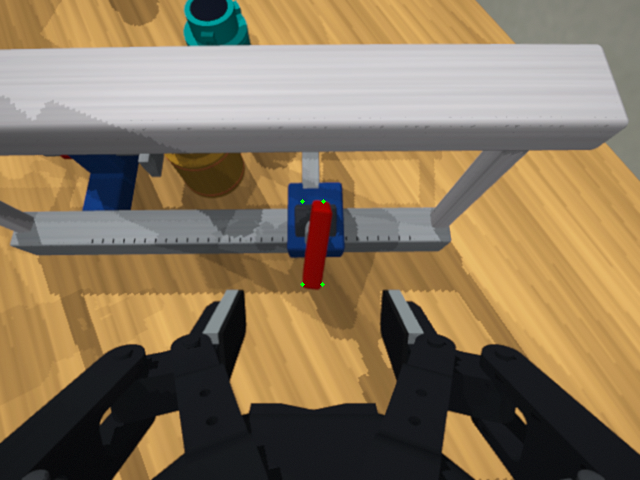

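In the wrist view the knob is at (317,245). That is about 3.5 mm towards -y from my estimate, and it is already turned about 7° clockwise, still in the free range. The approach is clear of the light bar, so I'll grasp.

```bash
cat >> h.py <<'E'
def st(tag=""):
    o=get_obs();f=K.T@np.array(o["wrist_force"]);m=K.T@np.array(o["moment"])
    print(tag,round(o["t"],2),"g",np.round(w2g(o["tcp_pos"]),2),"F",np.round(f,1),"M",np.round(m,2),"w",round(o["grip_width"],1),"gf",np.round(o["grip_force"],1));return o,f
E
python3 - <<'E'
from h import *
P=np.array([598.5,-86.4,101.6])-3.5*GY-2*(K@[np.cos(np.radians(35)),0,np.sin(np.radians(35))])
a=7
goto((P+AX*60).tolist(),ori(a));grip(44,20);st("pre")
move_l(P.tolist(),speed=100);st("at")
grip(0,40);o,f=st("gripped")
X=np.array(o["tcp_pos"])
for d in(15,30,45,60):
    move_l((X+GY*d).tolist(),speed=60);o,f=st(d)
    if np.abs(f).max()>20: break
E
```

```text
pre 5.12 g [-75.26 -86.53 151.33] F [-0.1 -0.3 -0.2] M [-0.02  0.29  0.04] w 44.1 gf 0.0
at 5.87 g [-39.92 -85.37 100.5 ] F [ 0.7 -0.2  0.2] M [ 0.03  0.21 -0.04] w 44.3 gf 0.0
gripped 6.24 g [-40.39 -85.9  101.39] F [-1.9  0.7  4. ] M [0.04 0.23 0.06] w 14.9 gf 39.0
15 6.63 g [-40.53 -69.97 101.39] F [-2.3  0.9  2.1] M [0.16 0.36 0.1 ] w 15.1 gf 39.8
30 7.03 g [-40.66 -55.23 101.4 ] F [-4.1  0.9  2.7] M [0.12 0.53 0.14] w 15.1 gf 39.9
45 7.43 g [-40.79 -39.84 101.39] F [-5.3 -0.1  4.4] M [0.1  0.69 0.08] w 14.8 gf 40.1
60 7.83 g [-40.91 -24.37 101.39] F [-7.   1.4  3.8] M [0.17 0.87 0.05] w 15.1 gf 40.2
```

```bash
python3 - <<'E'
from h import *
g[2]+=np.radians(0.5);np.save("g.npy",g)
E
cat >> h.py <<'E'
def avg(n=8):
    F=[];Y=[]
    for _ in range(n):
        wait(0.02);o=get_obs();F.append(K.T@np.array(o["wrist_force"]));Y.append(w2g(o["tcp_pos"]))
    return np.mean(F,0),np.mean(Y,0)
E
python3 - <<'E'
from h import *
o=get_obs();X=np.array(o["tcp_pos"]);E=ori(7)
X+= -0.1*(K@[1,0,0])
move_l((X).tolist(),E,speed=30);f,y=avg();print(np.round(f,1),np.round(y,2))
h=0
for i in range(16):
    h+=2;move_l((X+GY*h).tolist(),speed=30);f,y=avg();print(h,np.round(f,1),np.round(y,2))
    if f[1]<-5 or np.abs(f).max()>18: break
np.save("last.npy",X+GY*h);print(get_obs()["t"])
E
```

```text
[-4.8  0.9  3.4] [-41.19 -23.16 101.38]
2 [-4.2  0.4  2.8] [-41.2  -21.98 101.39]
4 [-4.1 -0.6  2.7] [-41.22 -19.99 101.39]
6 [-3.7 -0.7  1.5] [-41.23 -18.04 101.4 ]
8 [-2.5 -2.5  0.1] [-41.25 -16.3  101.44]
10 [-2.9 -2.1  1. ] [-41.24 -13.88 101.42]
12 [-4.  -2.   1.2] [-41.25 -11.84 101.42]
14 [-4.2 -2.   1.7] [-41.24  -9.89 101.41]
16 [-3.9 -2.   1.7] [-41.24  -7.93 101.42]
18 [-2.9 -4.1 -0.5] [-41.26  -6.36 101.44]
20 [-2.2 -5.3 -0.9] [-41.27  -4.78 101.47]
12.05
```

```bash
python3 - <<'E'
from h import *
X=np.load("last.npy");h=0
D=[(-6.36,-4.1),(-4.78,-5.3)]
for d in(1.5,1.5,1.5):
    h+=d;move_l((X+GY*h).tolist(),speed=30);f,y=avg(15);D.append((y[1],f[1]));print(h,np.round(f,1),np.round(y,2))
    if f[1]<-13:break
np.save("last.npy",X+GY*h)
D=np.array(D);p=np.polyfit(D[:,0],D[:,1],1);print(p,"onset free",(-2-p[1])/p[0],"onset k", np.mean(D[:,0]+(D[:,1]+2)/1.25),get_obs()["t"])
E
```

```text
1.5 [-1.1 -6.7 -2.4] [-41.3   -3.82 101.49]
3.0 [-0.8 -7.8 -3.5] [-41.31  -2.78 101.51]
4.5 [ 0.  -8.6 -4.6] [-41.32  -1.74 101.54]
[ -1.0137602  -10.45730406] onset free -8.342509440207758 onset k -7.501940231513362 13.55
```

```bash
cat > col.py <<'E'
from h import *
def collar(im,uv):
    x,y=uv;r=im[y-12:y+13,x-14:x+15].astype(float)
    w=np.clip(r[...,0]-1.6*np.maximum(r[...,1],r[...,2])-10,0,None)
    n,l,s,c=cv2.connectedComponentsWithStats((w>0).astype(np.uint8));i=1+np.argmax(s[1:,4]);w=w*(l==i)
    Y,Xx=np.indices(w.shape);return np.array([(w*Xx).sum(),(w*Y).sum()])/w.sum()+(x-14,y-12),s[i,4]
def pushed():
    for c,uv in(("scene",(395,263)),("side",(347,307))):
        a,na=collar(cv2.imread(f"pics/{c}0.png")[:,:,::-1],uv);b,nb=collar(get_image(c),uv)
        k=get_calibration(c);p=proj(g2w([[80,130,46],[80,140,46]],g),k);d=(p[1]-p[0])/10
        print(c,a,na,b,nb,"mm",(b-a)@d/(d@d),"perp px",np.round(np.cross(d/np.linalg.norm(d),b-a),2))
E
python3 - <<'E'
from col import *
pushed()
X=np.load("last.npy");h=0
for d in(1.6,1.4):
    h+=d;move_l((X+GY*h).tolist(),speed=30);f,y=avg(15);print(h,np.round(f,1),np.round(y,2))
np.save("last.npy",X+GY*h);pushed();st()
E
```

```text
scene [394.43214324 262.73641276] 34 [396.54754066 262.03980844] 34 mm 5.709308902185484 perp px -0.02
side [346.04400978 308.70614869] 39 [348.01894702 310.02531858] 40 mm 6.308478471746829 perp px 0.06
1.6 [ 0.7 -9.8 -5.7] [-41.34  -0.61 101.55]
3.0 [  1.6 -11.3  -7. ] [-41.36   0.33 101.58]
scene [394.43214324 262.73641276] 34 [397.29591136 261.82086479] 35 mm 7.707743958093374 perp px -0.0
side [346.04400978 308.70614869] 39 [348.64204046 310.39473895] 42 mm 8.232186589786624 perp px 0.03
 14.75 g [-41.37   0.3  101.6 ] F [  2.1 -11.7  -6.7] M [-1.59  0.77 -1.17] w 15.1 gf 39.3
```

Collar shift reads 8.0 mm (7.7 in the scene view, 8.2 in the side view), and the force agrees at about 9.5 N of spring. I'll start turning, and check again before the clamp bites.

```bash
python3 - <<'E'
from col import *
X=np.load("last.npy")
grip(0,70);st("sq")
for a in(15,23,31,39):
    move_l(X.tolist(),ori(a),speed=60);f,y=avg(5);o,_=st(a);print("  axis M",round(float(np.dot(o["moment"],AX)),2),np.round(f,1))
    if np.abs(f).max()>35: break
pushed();print(np.round(o["ee_rot"],1))
E
```

```text
sq 14.97 g [-41.42   0.24 101.67] F [  1.6 -12.7  -6.3] M [-1.34  0.74 -1.09] w 13.6 gf 68.3
15 15.34 g [-41.43   0.12 101.67] F [  1.2 -12.4  -6.4] M [-1.32  0.83 -1.  ] w 13.6 gf 69.0
  axis M -0.06 [  1.3 -12.2  -6.8]
23 15.72 g [-4.1490e+01  6.0000e-02  1.0164e+02] F [  1.3 -11.3  -7.3] M [-1.37  0.77 -1.03] w 13.5 gf 68.9
  axis M -0.06 [  1.  -12.3  -7.2]
31 16.09 g [-4.1550e+01  4.0000e-02  1.0156e+02] F [  1.  -12.6  -6.8] M [-1.48  0.81 -1.07] w 13.8 gf 68.9
  axis M -0.03 [  0.9 -12.5  -7. ]
39 16.47 g [-4.1630e+01 -5.0000e-02  1.0153e+02] F [  0.5 -12.   -8. ] M [-1.42  0.83 -1.08] w 13.6 gf 68.8
  axis M -0.07 [  1.1 -12.7  -7.8]
scene [394.43214324 262.73641276] 34 [397.36497705 261.74704561] 34 mm 7.933833781253086 perp px -0.05
side [346.04400978 308.70614869] 39 [348.79042245 310.42424955] 42 mm 8.607034797550288 perp px -0.02
[-156.6  -26.7   18.2]
```

```bash
python3 - <<'E'
from col import *
X=np.load("last.npy")
for a in(47,55,63,70,75,77):
    move_l(X.tolist(),ori(a),speed=60);f,y=avg(5);o,_=st(a);print("  axis M",round(float(np.dot(o["moment"],AX)),2),np.round(f,1))
    if np.abs(f).max()>35: break
pushed();im=get_image("wrist");cv2.imwrite("pics/w2.png",im[:,:,::-1])
E
```

```text
47 16.94 g [-41.75  -0.16 101.49] F [  0.5 -12.9  -8.3] M [-1.52  0.85 -1.12] w 13.7 gf 68.8
  axis M -0.04 [  0.5 -13.   -8.5]
55 17.32 g [-41.87  -0.24 101.4 ] F [  0.6 -13.   -8. ] M [-1.52  0.96 -1.13] w 13.6 gf 68.7
  axis M -0.05 [  0.1 -13.2  -8.2]
63 17.69 g [-42.    -0.31 101.32] F [ -0.5 -12.8  -8.9] M [-1.7   0.95 -1.14] w 13.5 gf 68.6
  axis M 0.04 [ -0.2 -13.3  -8.7]
70 18.05 g [-42.1  -0.4 101.3] F [ -0.6 -12.9  -9.3] M [-1.69  1.03 -1.16] w 13.6 gf 68.5
  axis M 0.02 [ -0.5 -13.   -8.9]
75 18.38 g [-42.17  -0.38 101.2 ] F [ -1.1 -14.2  -9.4] M [-1.8   1.09 -1.06] w 13.2 gf 68.4
  axis M 0.16 [ -0.6 -13.4  -8.9]
77 18.72 g [-42.23  -0.4  101.18] F [ -0.6 -12.9  -8.7] M [-2.11  1.01 -0.65] w 13.6 gf 77.1
  axis M 0.68 [ -0.7 -13.   -9.8]
scene [394.43214324 262.73641276] 34 [397.3917188  261.73478304] 34 mm 8.00869358777892 perp px -0.06
side [346.04400978 308.70614869] 39 [348.78768893 310.4597071 ] 42 mm 8.651400408197501 perp px 0.01
```

View pics/w2.png

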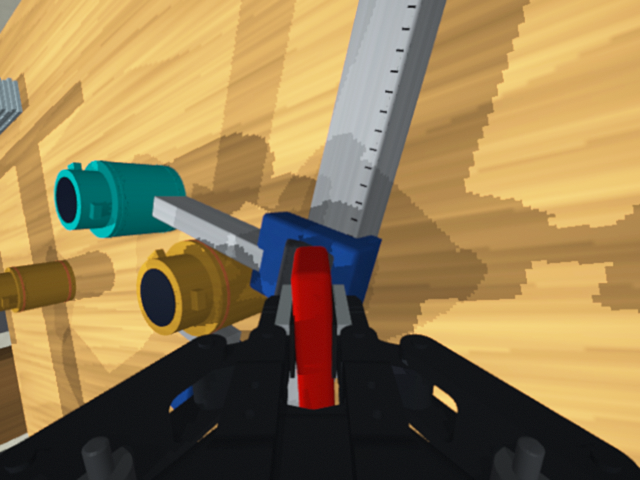

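The wrist view shows the knob turned nearly along the beam, and the stop shows as the moment jump at 77°. The eyepiece is upright between jaw and anvil. Now I'll release.

```bash
python3 - <<'E'
from col import *
X=np.load("last.npy")
move_l(X.tolist(),ori(75.5),speed=60)
grip(34,20);st("open")
o=get_obs();Y=np.array(o["tcp_pos"])
move_l((Y+AX*130).tolist(),speed=120);st("away")
pushed()
wait(0.5);pushed()
im=get_image("side");cv2.imwrite("pics/s3.png",cv2.resize(im[160:310,240:440,::-1],None,fx=4,fy=4,interpolation=2))
k=wcal();im=get_image("wrist");cv2.imwrite("pics/w3.png",im[:,:,::-1])
E
```

```text
open 19.45 g [-40.75   5.65 100.57] F [-2.1  0.1 -0.9] M [-0.03  0.42  0.05] w 33.9 gf 0.0
away 20.68 g [-114.95    6.3   206.32] F [ 0.  -0.5 -0.4] M [ 0.    0.26 -0.  ] w 34.1 gf 0.0
scene [394.43214324 262.73641276] 34 [397.37544839 261.7333599 ] 33 mm 7.970049814437351 perp px -0.06
side [346.04400978 308.70614869] 39 [348.79096 310.42416] 42 mm 8.608112997015429 perp px -0.02
scene [394.43214324 262.73641276] 34 [397.3774323  261.75115346] 34 mm 7.961070837070137 perp px -0.05
side [346.04400978 308.70614869] 39 [348.78943566 310.42498194] 42 mm 8.605864463522979 perp px -0.02
```

View pics/s3.png

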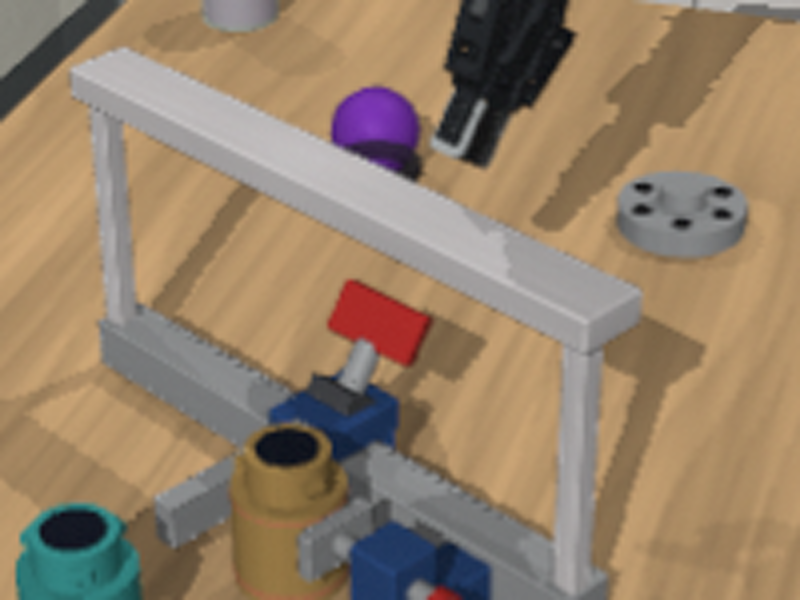

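View pics/w3.png

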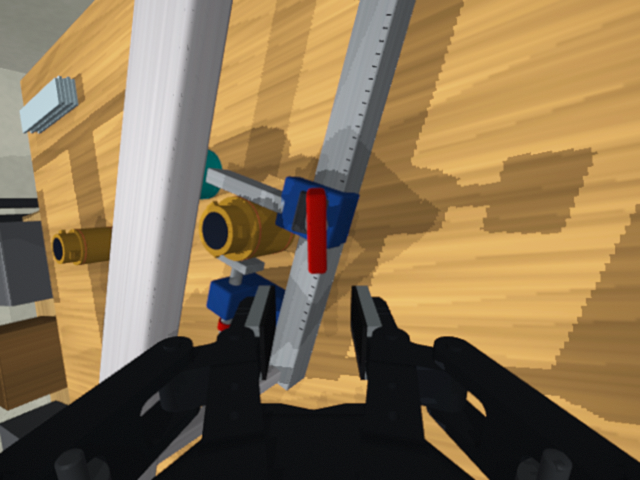

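The side view shows the eyepiece upright and pinched between jaw and anvil. In the wrist view the knob at (316,232) lines up with the gripper at about 75°, so it is at its stop. The collar holds steady at about 8.3 mm.

```bash
python3 -c "
from station import *
print(sign_off())"
```

```text
the job is handed in; nothing more can be done
None
```

The brass eyepiece is held upright with the anvil pushed in about 8.3 mm (roughly 10 N), the carriage is locked with the knob at its stop, the gripper is clear, and the job is handed in.

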